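# Slacken the specimen press by one turn

## Task

Slacken the plant-specimen press by exactly one turn: push its hand wheel round anticlockwise (seen from above) by the upright handle on its spoke, once all the way round, until the handle stands beside the brass index tab again. Push the handle gently with the fingertips or the outside of the fingers, without gripping it; never tighten the press or wind on well past the one turn. Leave the jar, the lens and the slide box where they stand.

Things in the scene. Friction and masses are not known exactly. Their poses are not given: they have to be found in the camera images.
- wheel (a joint): Turn of the hand wheel about its upright axis, rad; 0 with the handle beside the index tab as at the start (within 0.1), growing anticlockwise seen from above (slackening; a full turn, 6.28, raises the white platen by 6 mm). The wheel stays at its height, turns freely past a full turn, needs about 4 to 5 N at the handle and stays where it is left.
- wheel_hub (a point): Centre of the hand wheel on its axis, 170 mm above the table, at mid-thickness of the rim. Aluminium wheel: rim of 80 mm radius to the middle of its 14 mm thick round bar (top of the rim 177 mm above the table), three spokes, hub 36 mm wide whose top is 182 mm above the table. It is on top of a fixed white screw press, base 190 x 260 mm, crosshead top 148 mm above the table; the press stands in a different place and direction every time.
- handle_mid (a point): Half-way up the black upright handle that stands on the rim at the end of one spoke, 80 mm from the wheel's axis; 22 mm in diameter, from 176 to 229 mm above the table (this point at 203 mm). It goes round with the wheel; nothing else on the press is higher than 182 mm.
- handle: The same handle; origin at its foot on the rim, 176 mm above the table; z up along the handle. It spins freely on its own pin, so its x and y axes mean nothing.
- index_top (a point): Top of the brass index tab, 169 mm above the table, fixed on one end of the press's crosshead just outside the rim, 128 mm from the wheel's axis. With the joint at 0 or at a full turn the handle is in line between this tab and the hub.
- jar_mid (a point): Centre of a clear specimen jar with a dark cap, 60 mm in diameter, 85 mm tall, loose on the table near the press; leave alone.
- lens_mid (a point): Centre of a black spare microscope lens, 52 mm in diameter, 42 mm tall, loose on the table near the press; leave alone.
- slidebox_mid (a point): Centre of a grey and white slide box 95 x 60 x 32 mm, loose on the table near the press; leave alone.

How it is judged:
By the outcome, as a careful person would: the job done as asked, in the order asked, and still so for the second after the job is handed in, with the robot touching nothing.
It also fails if it takes over 64 s, if anything falls off the work surface, if the arm or the gripper's body presses on something with over 40 N, if the wrist force passes 120 N, or if a joint passes its speed limit or range.

## Robot

A 6-joint arm with a two-finger parallel gripper is mounted at the origin on the work surface. World frame = base frame: x ahead of the robot, y to its left, z up, the work surface at z = 0. Lengths are in m, angles in rad, forces in N, time in s.
With the tool pointing down it reaches from about 0.275 to 0.85 m from the base axis. Payload 19 kg.
Tool frame: the origin (TCP) lies midway between the tips of the shut fingers; the grasp point (between the pads) lies 19 mm behind it (tcp_to_grasp is the distance from the TCP to the grasp point, in m); z points along the fingers, y is the direction in which the jaws open and shut (so a half turn about z gives the same grasp; the last joint's range is limited). The gripper opens to 85 mm and grips with 20 to 120 N. Pads are 22 mm wide; open, the fingers measure 114 mm over their backs; the gripper's body (76 mm by 85 mm) begins 54 mm behind the grasp point. The pads swing forward as they close: fully open they stand 13 mm farther back than shut.
Start: joints at [-1.457, 0.15, 1.437, -0, 1.554, -0.134], TCP at [0.141, -0.557, 0.231] pointing down, gripper open.
Joint ranges: [-2.8, 2.8], [-0.68, 2.1], [0.12, 2.68], [-1.39, 4.53], [0.16, 2.79], [-2.81, 2.81]. Speed limits (rad/s): [1.89, 1.89, 2.22, 3.01, 3.01, 3.01].

## Interface

Orientations are given as [roll, pitch, yaw] about the fixed x, y, z axes, in that order (R = Rz(yaw) Ry(pitch) Rx(roll)).
In Python, from station import * gives the robot as it stands. The module is installed in compiled form; this text tells all that it offers.
- The arm moves only by the shell command python3 -m pendant 'ROWS' [FORCE]. ROWS is JSON, a list of rows, each an object of numbers: "ax", "ay", "az": the turn, a rotation vector about the world's x, y, z in units of 5 degrees (1.0 is 5 degrees); "dx", "dy", "dz": the shift along the world's x, y, z in units of 40 mm (1.0 is 40 mm); "fingers": the opening in per cent of the stroke, from 0 (shut) to 100 (fully open). A call has 1 to 8 rows; each row shifts and turns the pose as measured when the row begins; what a row does not reach is not made up. A row lasts 1/12 s, in which the tool goes at most 41.7 mm and 7.16 degrees, less where a joint would pass 70% of its speed; a pose out of reach is approached as far as the arm can. A call is refused whole if a number of a shift passes 1 or a number of a turn 1, either way. A call with a gripper value outside its range is refused whole. The fingers move at their own pace and stop on an object; FORCE is the grip in N (left out, the last holds). Time passes only in rows, so rows that do not move let the fingers close. It gives the time, the measured TCP pose, the force and the opening at its end, in the units of the state.
- sense(): the state, without advancing time (a new reading comes with each control period).
- read_camera(name): name is "side" or "top"; returns a dict with "pixels" (420x560x3 uint8, red, green, blue), "intrinsics" (3x3 intrinsics, pixels), "k1" (the pictures are not rectified: a ray, as slopes to the right and down, at radius r is drawn at 1 + k1 r^2 times it, then the intrinsics apply), "camera_from_world" (4x4, takes a point from world to camera coordinates). Camera axes: x right, y up, looking along -z (the intrinsics and any distortion apply to the point x, -y, -z); pixel columns grow to the right and rows downward; lengths in m; the calibration is good to about 2 mm. A picture is of the moment at which its call begins. There is no depth.
- close_job(): hands the job in, once; it reports no verdict.
The state is a dict: "time_s": time; "q": joint angles; "dq": joint speeds; "joint_torque": joint torques, N m; "position": TCP position; "tcp_rot": TCP orientation; "wrist_force": force on the tool from outside, world axes, zero at the start; "moment": the same for the moment, N m; "grip_width": finger opening in m.
Only numpy, scipy, OpenCV 4.12 (cv2) and the standard library are available. Lean on these libraries where they do the work, as an engineer would, in place of code of your own. Each camera call takes 0.05 s, during which the arm holds its last target.

## Working session

There is one attempt and no reset: what is moved stays moved. The work goes in short steps, Python scripts to look and compute and a shell command to move; the robot and the scene stay as the last step left them, time stands still between calls to the robot, and variables do not carry over. Pictures are saved under pics/ and viewed, and the job is handed in when it is done.

```bash
mkdir -p pics
python3 - <<'E'
from station import *
import cv2
for n in("side","top"):
    c=read_camera(n); cv2.imwrite(f"pics/{n}0.png",c["pixels"][:,:,::-1]); print(n,c["intrinsics"],c["k1"],c["camera_from_world"])
print(sense())
E
```

```text
side [[459.40558358   0.         274.88087136]
 [  0.         459.40558358 208.6544909 ]
 [  0.           0.           1.        ]] 0.020172253919362757 [[-0.83260715 -0.55379992  0.00842522  0.51887348]
 [ 0.32247136 -0.47233785  0.82031042 -0.26328354]
 [-0.45030829  0.68571321  0.57185648 -0.73450679]
 [ 0.          0.          0.          1.        ]]
top [[441.83786008   0.         277.76346296]
 [  0.         441.83786008 210.06821342]
 [  0.           0.           1.        ]] 0.004639315039985887 [[ 0.01907577 -0.99977762  0.00899064  0.02412282]
 [ 0.98160263  0.02043614  0.18983844 -0.60505275]
 [-0.18997996  0.00520392  0.98177418 -1.01351953]
 [ 0.          0.          0.          1.        ]]
{'time_s': 0.1, 'q': array([-1.45700323e+00,  1.50910978e-01,  1.43795064e+00,  6.98122232e-06,
        1.55379634e+00, -1.33997343e-01]), 'dq': array([ 0.00010017, -0.00107206, -0.00252905, -0.00190897,  0.00067747,
        0.00098083]), 'joint_torque': array([ 2.33234969e-03, -7.14383912e+01, -5.71795285e+01, -2.75097718e-04,
        6.93333001e-03, -5.17440878e-05]), 'position': array([ 0.14098525, -0.55722131,  0.23075821]), 'tcp_rot': array([-3.14053782e+00, -1.49239763e-04,  2.47790241e-01]), 'wrist_force': array([ 0.33564732, -0.03720048,  0.03179141]), 'moment': array([-0.06628639,  0.06837655,  0.00369939]), 'grip_width': 0.08572194489634426}
```

View pics/side0.png

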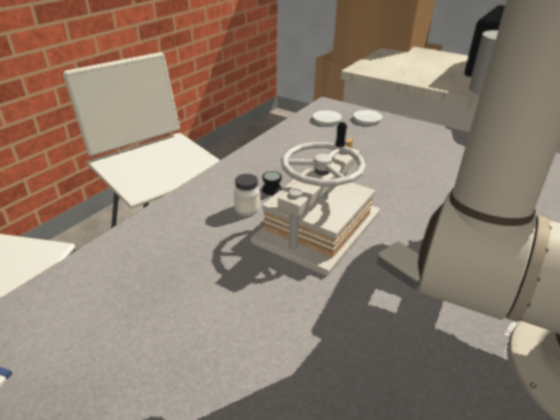

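View pics/top0.png

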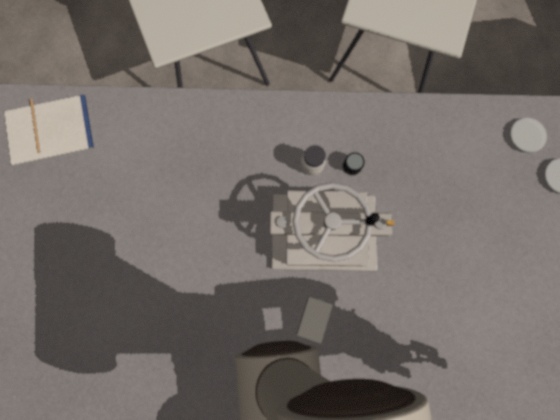

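The top picture shows the wheel rim centred near (333,222). The black handle is near (372,219) and the brass tab at (390,222). The jar is at (314,157), the lens at (354,163) and the slide box at (315,320). The side picture shows the handle at (341,134) and the tab at (349,143). Next I'll measure these positions.

```bash
cat > h.py <<'E'
from station import *
import cv2, numpy as np
def ray(c,u,v):
    K=c["intrinsics"]; k=c["k1"]
    d=np.array([(u-K[0,2])/K[0,0],(v-K[1,2])/K[1,1]]); s=d.copy()
    for _ in range(20): s=d/(1+k*(s@s))
    T=c["camera_from_world"]; R=T[:3,:3]
    return -R.T@T[:3,3], R.T@np.array([s[0],-s[1],-1.])
def plane(c,u,v,z):
    o,d=ray(c,u,v); return o+d*(z-o[2])/d[2]
def tri(c1,p1,c2,p2):
    o1,d1=ray(c1,*p1);o2,d2=ray(c2,*p2)
    s=np.linalg.lstsq(np.c_[d1,-d2],o2-o1,rcond=None)[0]
    a=o1+d1*s[0];b=o2+d2*s[1]; return (a+b)/2,np.linalg.norm(a-b)
def proj(c,p):
    T=c["camera_from_world"];q=T[:3,:3]@p+T[:3,3];s=np.array([q[0],-q[1]])/-q[2];s=s*(1+c["k1"]*(s@s))
    K=c["intrinsics"];return s[0]*K[0,0]+K[0,2],s[1]*K[1,1]+K[1,2]
def blobs(m,off):
    n,l,st,ce=cv2.connectedComponentsWithStats(m.astype(np.uint8))
    return [(st[i].tolist(),(ce[i]+off).round(1).tolist()) for i in range(1,n) if st[i,4]>8]
E
python3 - <<'E'
from h import *
C={n:read_camera(n) for n in("side","top")}
for n,(x0,y0,x1,y1) in dict(side=(320,110,370,160),top=(355,200,410,240)).items():
    p=C[n]["pixels"][y0:y1,x0:x1]; hsv=cv2.cvtColor(p,cv2.COLOR_RGB2HSV)
    print(n,"black",blobs(hsv[...,2]<55,(x0,y0)),"brass",blobs((hsv[...,1]>120)&(hsv[...,2]>90),(x0,y0)))
    cv2.imwrite(f"pics/crop_{n}.png",cv2.resize(C[n]["pixels"][(120 if n=="side" else 130):(280 if n=="side" else 290),(220 if n=="side" else 250):(400 if n=="side" else 430),::-1],None,fx=4,fy=3.7))
E
```

```text
side black [([16, 13, 10, 24, 158], [340.7, 134.3])] brass [([27, 30, 5, 6, 22], [349.2, 142.3])]
top black [([10, 14, 13, 11, 100], [371.4, 219.1])] brass [([31, 21, 8, 4, 25], [389.6, 222.4])]
```

```bash
echo
```

```text
(no output)
```

View pics/crop_side.png

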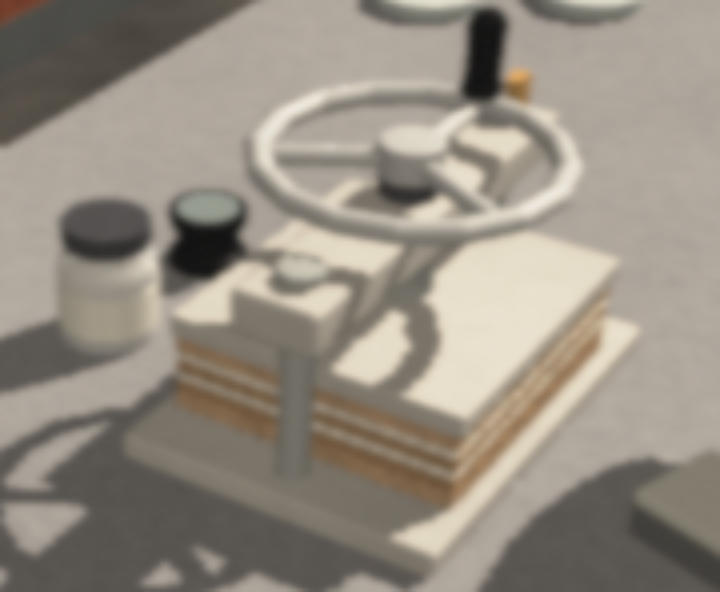

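View pics/crop_top.png

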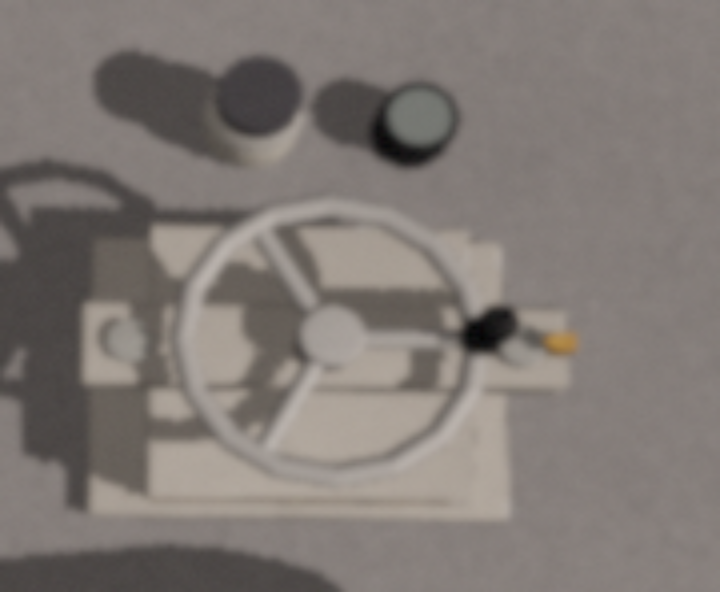

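Run:
```python
from h import *
C={n:read_camera(n) for n in("side","top")}
s,t=C["side"],C["top"]
print("handle",tri(s,(340.7,134.3),t,(371.4,219.1)))
print("tab",tri(s,(349.2,142.3),t,(389.6,222.4)))
print("handle plane",plane(s,340.7,134.3,.203),plane(t,371.4,219.1,.203))
print("tab plane",plane(s,349.2,142.3,.165),plane(t,389.6,222.4,.165))
# rim
for n,(x0,y0,x1,y1) in dict(side=(278,138,370,190),top=(285,178,380,268)).items():
    p=C[n]["pixels"][y0:y1,x0:x1]; hsv=cv2.cvtColor(p,cv2.COLOR_RGB2HSV)
    print(n,[hsv[i,j].tolist() for i,j in ([(10,40),(24,6)] if n=="side" else [(8,46),(45,11),(43,47)])])
```

```text
handle (array([ 0.56177414, -0.15875998,  0.20196979]), np.float64(0.0007364913219057302))
tab (array([ 0.56163772, -0.20698503,  0.16326168]), np.float64(0.0003648672590181465))
handle plane [ 0.56123778 -0.15669773  0.203     ] [ 0.56124724 -0.15866527  0.203     ]
tab plane [ 0.5600664  -0.20378815  0.165     ] [ 0.56151353 -0.20646451  0.165     ]
side [[16, 27, 143], [19, 28, 203]]
top [[14, 20, 166], [15, 18, 166], [13, 18, 166]]
```

The handle triangulates to z 202 mm and the tab to z 163 mm (mask centroid, just below its 169 mm top), and both agree with the text. Next is the hub, taken from the rim in two views, then the loose objects.

Run:
```python
from h import *
C={n:read_camera(n) for n in("side","top")}
s,t=C["side"],C["top"]
S=lambda x,y:(220+(x+.5)/4,120+(y+.5)/3.7); T=lambda x,y:(250+(x+.5)/4,130+(y+.5)/3.7)
print("hubtop tri",tri(s,S(412,140),t,T(332,336)))
print("hubtop plane",plane(t,*T(332,336),.182),plane(s,*S(412,140),.182))
E1=[plane(t,*T(x,y),.17)[:2] for x,y in((186,338),(335,206),(479,345),(335,473),(228,246),(232,432),(430,248),(432,440))]
E1=np.array(E1);A=np.c_[2*E1,np.ones(8)];r=np.linalg.lstsq(A,(E1**2).sum(1),rcond=None)[0]
print("rim circle",r[:2],np.sqrt(r[2]+r[:2]@r[:2]))
E2=np.array([plane(s,*S(x,y),.17)[:2] for x,y in((260,150),(570,165),(400,90),(430,226),(330,212),(300,105))])
A=np.c_[2*E2,np.ones(6)];r=np.linalg.lstsq(A,(E2**2).sum(1),rcond=None)[0]
print("rim circle side",r[:2],np.sqrt(r[2]+r[:2]@r[:2]))
for n,a,b in(("jar",(258,95),(106,228)),("lens",(420,118),(208,210))): print(n,"top",tri(t,T(*a),s,S(*b)))
```

```text
hubtop tri (array([ 0.56014979, -0.08160737,  0.17996928]), np.float64(0.0011233389479391113))
hubtop plane [ 0.55928041 -0.08155139  0.182     ] [ 0.55902677 -0.07811823  0.182     ]
rim circle [ 0.56003855 -0.08334691] 0.07843215683709971
rim circle side [ 0.56116127 -0.08484679] 0.07875669564700781
jar top (array([ 0.73681233, -0.05128946,  0.07738867]), np.float64(0.0010930184118662656))
lens top (array([ 0.73606966, -0.15692998,  0.03825468]), np.float64(0.00031803621239837423))
```

```bash
python3 -m pendant '[{"dz":1,"fingers":0},{"dx":0.6,"dy":0.65,"az":-0.2,"fingers":0},{"dx":0.6,"dy":0.65,"az":-0.2,"fingers":0},{"dx":0.6,"dy":0.65,"az":-0.2,"fingers":0},{"dx":0.6,"dy":0.65,"az":-0.2,"fingers":0},{"dx":0.6,"dy":0.65,"az":-0.2,"fingers":0},{"dx":0.6,"dy":0.65,"az":-0.2,"fingers":0},{"dx":0.6,"dy":0.65,"az":-0.2,"fingers":0}]'
```

```text
invalid input
```

```bash
python3 -m pendant '[{"ax":0,"ay":0,"az":0,"dx":0,"dy":0,"dz":1.0,"fingers":0}]'
```

```text
time_s: 0.48
position: [0.1407, -0.5554, 0.2647]
tcp_rot: [-3.131, -0.001, 0.248]
wrist_force: [-0.1, 0.0, -1.6]
grip_width: 0.0753
```

```bash
python3 -m pendant '[{"ax":0,"ay":0,"az":-0.2,"dx":0.6,"dy":0.65,"dz":0,"fingers":0},{"ax":0,"ay":0,"az":-0.3,"dx":0.6,"dy":0.65,"dz":0,"fingers":0},{"ax":0,"ay":0,"az":-0.3,"dx":0.6,"dy":0.65,"dz":0,"fingers":0},{"ax":0,"ay":0,"az":-0.3,"dx":0.6,"dy":0.65,"dz":0,"fingers":0},{"ax":0,"ay":0,"az":-0.3,"dx":0.6,"dy":0.65,"dz":0,"fingers":0},{"ax":0,"ay":0,"az":-0.3,"dx":0.6,"dy":0.65,"dz":0,"fingers":0},{"ax":0,"ay":0,"az":-0.3,"dx":0.6,"dy":0.65,"dz":0,"fingers":0},{"ax":0,"ay":0,"az":-0.3,"dx":0.6,"dy":0.65,"dz":0,"fingers":0}]'
```

```text
time_s: 1.15
position: [0.3345, -0.3441, 0.2722]
tcp_rot: [3.141, -0.001, 0.029]
wrist_force: [0.8, -0.7, 1.1]
grip_width: -0.0
```

```bash
python3 -m pendant '[{"ax":0,"ay":0,"az":-0.2,"dx":0.6,"dy":0.66,"dz":0,"fingers":0},{"ax":0,"ay":0,"az":-0.1,"dx":0.6,"dy":0.66,"dz":0,"fingers":0},{"ax":0,"ay":0,"az":0,"dx":0.6,"dy":0.66,"dz":0,"fingers":0},{"ax":0,"ay":0,"az":0,"dx":0.6,"dy":0.66,"dz":0,"fingers":0},{"ax":0,"ay":0,"az":0,"dx":0.6,"dy":0.66,"dz":0,"fingers":0},{"ax":0,"ay":0,"az":0,"dx":0.6,"dy":0.66,"dz":0,"fingers":0},{"ax":0,"ay":0,"az":0,"dx":0.6,"dy":0.66,"dz":0,"fingers":0},{"ax":0,"ay":0,"az":0,"dx":0,"dy":0,"dz":0,"fingers":0}]'
```

```text
time_s: 1.82
position: [0.5114, -0.1435, 0.2734]
tcp_rot: [3.14, -0.004, 0.003]
wrist_force: [0.5, -0.1, 0.1]
grip_width: 0.0001
```

```bash
python3 -m pendant '[{"ax":0,"ay":0,"az":0,"dx":0,"dy":0,"dz":-0.5,"fingers":0},{"ax":0,"ay":0,"az":0,"dx":0,"dy":-0.1,"dz":-0.5,"fingers":0},{"ax":0,"ay":0,"az":0,"dx":0,"dy":-0.1,"dz":-0.5,"fingers":0},{"ax":0,"ay":0,"az":0,"dx":0,"dy":0,"dz":-0.4,"fingers":0},{"ax":0,"ay":0,"az":0,"dx":0,"dy":0,"dz":-0.1,"fingers":0},{"ax":0,"ay":0,"az":0,"dx":0,"dy":0,"dz":0,"fingers":0}]'
python3 - <<'E'
from h import *
for n in("side","top"):
    c=read_camera(n); cv2.imwrite(f"pics/{n}1.png",c["pixels"][:,:,::-1])
E
```

```text
time_s: 2.32
position: [0.5127, -0.149, 0.1912]
tcp_rot: [3.139, -0.006, 0.009]
wrist_force: [0.4, 0.8, -0.0]
grip_width: -0.0005
```

View pics/side1.png

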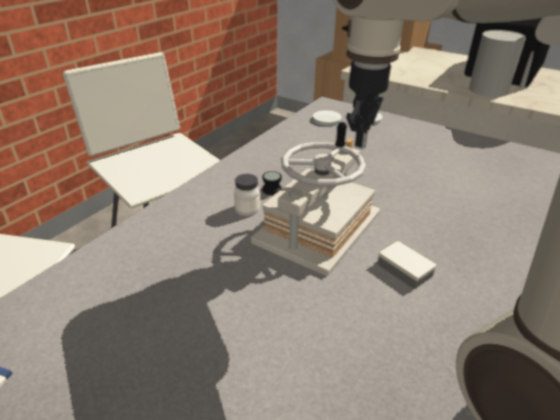

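View pics/top1.png

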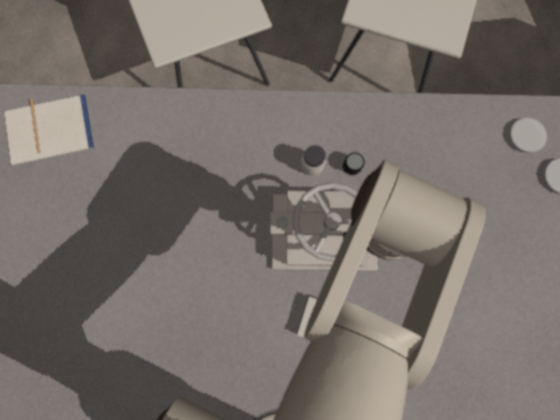

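The side view shows the shut fingertips at about (361,130), standing clear of the handle at (341,134). The tool is behind the handle in the slackening direction, so I start pushing.

```bash
python3 -m pendant '[{"ax":0,"ay":0,"az":0,"dx":0.16,"dy":-0.11,"dz":0,"fingers":0},{"ax":0,"ay":0,"az":0,"dx":0.17,"dy":-0.1,"dz":0,"fingers":0},{"ax":0,"ay":0,"az":0,"dx":0.15,"dy":-0.07,"dz":0,"fingers":0},{"ax":0,"ay":0,"az":0,"dx":0.15,"dy":-0.05,"dz":0,"fingers":0},{"ax":0,"ay":0,"az":0,"dx":0.15,"dy":-0.03,"dz":0,"fingers":0},{"ax":0,"ay":0,"az":0,"dx":0.15,"dy":-0.02,"dz":0,"fingers":0}]'
```

```text
time_s: 2.92
position: [0.5543, -0.1668, 0.1965]
tcp_rot: [3.137, -0.011, 0.009]
wrist_force: [-4.6, 1.2, 1.0]
grip_width: -0.0001
```

```bash
cat > plan.py <<'E'
from h import *
import sys
H=np.array([0.560,-0.081]); st=float(sys.argv[1]) if len(sys.argv)>1 else .24
n=8
s=sense(); p=np.array(s["position"]); d=p[:2]-H; a=np.arctan2(d[1],d[0]); r=np.linalg.norm(d)
print("phi",np.degrees(a).round(1),"r",r.round(4),"z",p[2].round(4),"F",s["wrist_force"].round(1),"q6",s["q"][5].round(2),"rpy",np.round(s["tcp_rot"],3))
q=p[:2]
for i in range(n):
    a+=st*.04/.08; r2=.08+(r-.08)*max(0,1-(i+1)/4); g=H+r2*np.array([np.cos(a),np.sin(a)])
    print(((g-q)/.04).round(2),end=" "); q=g
print()
E
python3 plan.py .22
```

```text
phi -93.8 r 0.086 z 0.1965 F [-4.6  1.2  1. ] q6 1.14 rpy [ 3.137 -0.011  0.009]
[0.23 0.03] [0.23 0.06] [0.21 0.08] [0.2 0.1] [0.2  0.09] [0.19 0.11] [0.18 0.13] [0.16 0.15]
```

```bash
python3 -m pendant '[{"ax":0.1,"ay":0.1,"az":0,"dx":0.22,"dy":0.03,"dz":-0.04,"fingers":0},{"ax":0,"ay":0,"az":0,"dx":0.22,"dy":0.06,"dz":-0.04,"fingers":0},{"ax":0,"ay":0,"az":0,"dx":0.21,"dy":0.08,"dz":-0.02,"fingers":0},{"ax":0,"ay":0,"az":0,"dx":0.2,"dy":0.1,"dz":-0.02,"fingers":0},{"ax":0,"ay":0,"az":0,"dx":0.2,"dy":0.1,"dz":-0.02,"fingers":0},{"ax":0,"ay":0,"az":0,"dx":0.19,"dy":0.11,"dz":-0.02,"fingers":0}]'; python3 plan.py .22
```

```text
time_s: 3.42
position: [0.6075, -0.1489, 0.1909]
tcp_rot: [-3.139, 0.001, 0.007]
wrist_force: [-7.7, -1.5, 5.5]
grip_width: -0.0001
phi -55.0 r 0.0829 z 0.1909 F [-7.7 -1.5  5.5] q6 1.2 rpy [-3.139e+00  1.000e-03  7.000e-03]
[0.17 0.15] [0.15 0.17] [0.13 0.18] [0.11 0.2 ] [0.1 0.2] [0.08 0.21] [0.05 0.21] [0.03 0.22]
```

```bash
python3 -m pendant '[{"ax":0,"ay":0,"az":0,"dx":0.17,"dy":0.15,"dz":0,"fingers":0},{"ax":0,"ay":0,"az":0,"dx":0.15,"dy":0.17,"dz":0,"fingers":0},{"ax":0,"ay":0,"az":0,"dx":0.13,"dy":0.18,"dz":0,"fingers":0},{"ax":0,"ay":0,"az":0,"dx":0.11,"dy":0.2,"dz":0,"fingers":0},{"ax":0,"ay":0,"az":0,"dx":0.1,"dy":0.2,"dz":0,"fingers":0},{"ax":0,"ay":0,"az":0,"dx":0.08,"dy":0.21,"dz":0,"fingers":0}]'; python3 plan.py .22
python3 - <<'E'
from h import *
for n in("side",):
    c=read_camera(n); cv2.imwrite(f"pics/{n}2.png",c["pixels"][:,:,::-1])
E
```

```text
time_s: 3.92
position: [0.6415, -0.1056, 0.191]
tcp_rot: [3.139, 0.002, 0.004]
wrist_force: [-2.7, -4.5, 2.2]
grip_width: -0.0001
phi -16.8 r 0.0851 z 0.191 F [-2.7 -4.5  2.2] q6 1.29 rpy [3.139e+00 2.000e-03 4.000e-03]
[0.02 0.23] [-0.    0.23] [-0.03  0.23] [-0.05  0.22] [-0.04  0.22] [-0.07  0.21] [-0.09  0.2 ] [-0.11  0.19]
```

View pics/side2.png

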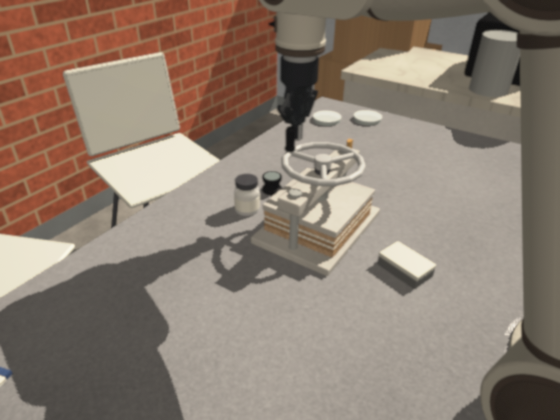

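The side view shows the handle at (291,138), being pushed ahead of the fingertips, and the wheel following. I carry on.

```bash
python3 -m pendant '[{"ax":0,"ay":0,"az":0,"dx":0.02,"dy":0.22,"dz":0,"fingers":0},{"ax":0,"ay":0,"az":0,"dx":-0.01,"dy":0.22,"dz":0,"fingers":0},{"ax":0,"ay":0,"az":0,"dx":-0.04,"dy":0.22,"dz":0,"fingers":0},{"ax":0,"ay":0,"az":0,"dx":-0.06,"dy":0.22,"dz":0,"fingers":0},{"ax":0,"ay":0,"az":0,"dx":-0.06,"dy":0.22,"dz":0,"fingers":0},{"ax":0,"ay":0,"az":0,"dx":-0.08,"dy":0.21,"dz":0,"fingers":0}]'; python3 plan.py .22
```

```text
time_s: 4.47
position: [0.6352, -0.0542, 0.1912]
tcp_rot: [3.134, -0.001, 0.003]
wrist_force: [1.1, -5.3, 0.5]
grip_width: -0.0001
phi 19.6 r 0.0798 z 0.1912 F [ 1.1 -5.3  0.5] q6 1.37 rpy [ 3.134e+00 -1.000e-03  3.000e-03]
[-0.08  0.2 ] [-0.11  0.19] [-0.13  0.18] [-0.15  0.16] [-0.16  0.15] [-0.18  0.13] [-0.19  0.11] [-0.2   0.09]
```

```bash
python3 -m pendant '[{"ax":0,"ay":0,"az":0,"dx":-0.08,"dy":0.2,"dz":0,"fingers":0},{"ax":0,"ay":0,"az":0,"dx":-0.1,"dy":0.19,"dz":0,"fingers":0},{"ax":0,"ay":0,"az":0,"dx":-0.12,"dy":0.18,"dz":0,"fingers":0},{"ax":0,"ay":0,"az":0,"dx":-0.14,"dy":0.17,"dz":0,"fingers":0},{"ax":0,"ay":0,"az":0,"dx":-0.16,"dy":0.15,"dz":0,"fingers":0},{"ax":0,"ay":0,"az":0,"dx":-0.18,"dy":0.13,"dz":0,"fingers":0}]'; python3 plan.py .22
```

```text
time_s: 4.97
position: [0.6058, -0.0128, 0.1913]
tcp_rot: [3.131, -0.006, 0.002]
wrist_force: [4.5, -2.4, 0.7]
grip_width: -0.0002
phi 56.1 r 0.0821 z 0.1913 F [ 4.5 -2.4  0.7] q6 1.43 rpy [ 3.131e+00 -6.000e-03  2.000e-03]
[-0.2  0.1] [-0.21  0.08] [-0.22  0.06] [-0.22  0.03] [-0.22  0.02] [-0.22 -0.  ] [-0.22 -0.03] [-0.21 -0.05]
```

```bash
python3 -m pendant '[{"ax":0.1,"ay":0,"az":0,"dx":-0.2,"dy":0.1,"dz":0,"fingers":0},{"ax":0,"ay":0,"az":0,"dx":-0.21,"dy":0.08,"dz":0,"fingers":0},{"ax":0,"ay":0,"az":0,"dx":-0.22,"dy":0.06,"dz":0,"fingers":0},{"ax":0,"ay":0,"az":0,"dx":-0.22,"dy":0.03,"dz":0,"fingers":0},{"ax":0,"ay":0,"az":0,"dx":-0.22,"dy":0.02,"dz":0,"fingers":0},{"ax":0,"ay":0,"az":0,"dx":-0.22,"dy":0,"dz":0,"fingers":0}]'; python3 plan.py .22;python3 - <<'E'
from h import *
for n in("side",):
    c=read_camera(n); cv2.imwrite(f"pics/{n}3.png",c["pixels"][:,:,::-1])
E
```

```text
time_s: 5.47
position: [0.5541, 0.0015, 0.1915]
tcp_rot: [3.141, -0.013, 0.004]
wrist_force: [5.0, 0.1, -0.9]
grip_width: 0.0004
phi 94.1 r 0.0827 z 0.1915 F [ 5.   0.1 -0.9] q6 1.43 rpy [ 3.141 -0.013  0.004]
[-0.22 -0.05] [-0.21 -0.07] [-0.2  -0.09] [-0.19 -0.11] [-0.19 -0.12] [-0.17 -0.14] [-0.16 -0.16] [-0.14 -0.17]
```

View pics/side3.png

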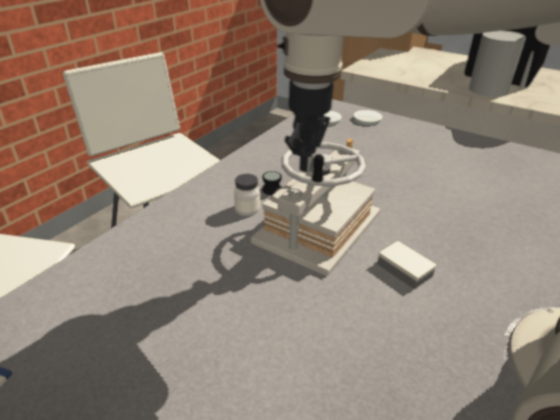

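The handle now stands at about (318,168), just ahead of the fingertips at (304,165), a little over half way round.

```bash
python3 -m pendant '[{"ax":0,"ay":0.1,"az":0,"dx":-0.22,"dy":-0.05,"dz":0,"fingers":0},{"ax":0,"ay":0,"az":0,"dx":-0.21,"dy":-0.07,"dz":0,"fingers":0},{"ax":0,"ay":0,"az":0,"dx":-0.2,"dy":-0.09,"dz":0,"fingers":0},{"ax":0,"ay":0,"az":0,"dx":-0.19,"dy":-0.11,"dz":0,"fingers":0},{"ax":0,"ay":0,"az":0,"dx":-0.19,"dy":-0.12,"dz":0,"fingers":0},{"ax":0,"ay":0,"az":0,"dx":-0.17,"dy":-0.14,"dz":0,"fingers":0}]'; python3 plan.py .22
```

```text
time_s: 6.02
position: [0.506, -0.02, 0.1918]
tcp_rot: [-3.139, -0.009, 0.006]
wrist_force: [4.4, 3.4, -1.2]
grip_width: 0.0002
phi 131.5 r 0.0815 z 0.1918 F [ 4.4  3.4 -1.2] q6 1.37 rpy [-3.139 -0.009  0.006]
[-0.15 -0.16] [-0.13 -0.18] [-0.11 -0.19] [-0.09 -0.2 ] [-0.08 -0.21] [-0.05 -0.21] [-0.03 -0.22] [-0.   -0.22]
```

```bash
python3 -m pendant '[{"ax":0,"ay":0,"az":0,"dx":-0.15,"dy":-0.16,"dz":0,"fingers":0},{"ax":0,"ay":0,"az":0,"dx":-0.13,"dy":-0.18,"dz":0,"fingers":0},{"ax":0,"ay":0,"az":0,"dx":-0.11,"dy":-0.19,"dz":0,"fingers":0},{"ax":0,"ay":0,"az":0,"dx":-0.09,"dy":-0.2,"dz":0,"fingers":0},{"ax":0,"ay":0,"az":0,"dx":-0.08,"dy":-0.2,"dz":0,"fingers":0},{"ax":0,"ay":0,"az":0,"dx":-0.05,"dy":-0.2,"dz":0,"fingers":0}]'; python3 plan.py .22
```

```text
time_s: 6.52
position: [0.4795, -0.0644, 0.1916]
tcp_rot: [-3.133, -0.009, 0.008]
wrist_force: [0.8, 4.8, -1.2]
grip_width: 0.0002
phi 168.4 r 0.0822 z 0.1916 F [ 0.8  4.8 -1.2] q6 1.26 rpy [-3.133 -0.009  0.008]
[-0.02 -0.22] [ 0.01 -0.22] [ 0.03 -0.22] [ 0.05 -0.21] [ 0.06 -0.21] [ 0.09 -0.2 ] [ 0.11 -0.19] [ 0.13 -0.18]
```

```bash
python3 -m pendant '[{"ax":-0.1,"ay":0.1,"az":0,"dx":-0.02,"dy":-0.22,"dz":0,"fingers":0},{"ax":0,"ay":0,"az":0,"dx":0.01,"dy":-0.22,"dz":0,"fingers":0},{"ax":0,"ay":0,"az":0,"dx":0.03,"dy":-0.22,"dz":0,"fingers":0},{"ax":0,"ay":0,"az":0,"dx":0.05,"dy":-0.21,"dz":0,"fingers":0},{"ax":0,"ay":0,"az":0,"dx":0.06,"dy":-0.2,"dz":0,"fingers":0},{"ax":0,"ay":0,"az":0,"dx":0.09,"dy":-0.2,"dz":0,"fingers":0}]'; python3 plan.py .18
```

```text
time_s: 7.02
position: [0.4863, -0.1168, 0.1915]
tcp_rot: [-3.138, 0.003, 0.009]
wrist_force: [-3.0, 4.7, 2.5]
grip_width: 0.0004
phi -154.1 r 0.0819 z 0.1915 F [-3.   4.7  2.5] q6 1.17 rpy [-3.138e+00  3.000e-03  9.000e-03]
[ 0.1  -0.16] [ 0.11 -0.15] [ 0.12 -0.13] [ 0.13 -0.12] [ 0.14 -0.12] [ 0.15 -0.11] [ 0.15 -0.09] [ 0.16 -0.08]
```

```bash
python3 -m pendant '[{"ax":0,"ay":0,"az":0,"dx":0.1,"dy":-0.16,"dz":0,"fingers":0},{"ax":0,"ay":0,"az":0,"dx":0.11,"dy":-0.15,"dz":0,"fingers":0},{"ax":0,"ay":0,"az":0,"dx":0.12,"dy":-0.13,"dz":0,"fingers":0},{"ax":0,"ay":0,"az":0,"dx":0.12,"dy":-0.12,"dz":0,"fingers":0},{"ax":0,"ay":0,"az":0,"dx":0.12,"dy":-0.11,"dz":0,"fingers":0}]'; python3 plan.py .12;python3 - <<'E'
from h import *
for n in("side","top"):
    c=read_camera(n); cv2.imwrite(f"pics/{n}4.png",c["pixels"][:,:,::-1])
    if n=="side": cv2.imwrite("pics/side4c.png",cv2.resize(c["pixels"][100:200,260:400,::-1],None,fx=5,fy=5))
    p=c["pixels"];print
E
```

```text
time_s: 7.43
position: [0.5098, -0.1465, 0.1913]
tcp_rot: [-3.137, 0.006, 0.008]
wrist_force: [-3.4, 2.3, 3.9]
grip_width: -0.0001
phi -127.5 r 0.0825 z 0.1913 F [-3.4  2.3  3.9] q6 1.14 rpy [-3.137  0.006  0.008]
[ 0.11 -0.06] [ 0.11 -0.05] [ 0.11 -0.04] [ 0.12 -0.04] [ 0.11 -0.05] [ 0.11 -0.04] [ 0.12 -0.03] [ 0.12 -0.02]
```

View pics/side4c.png

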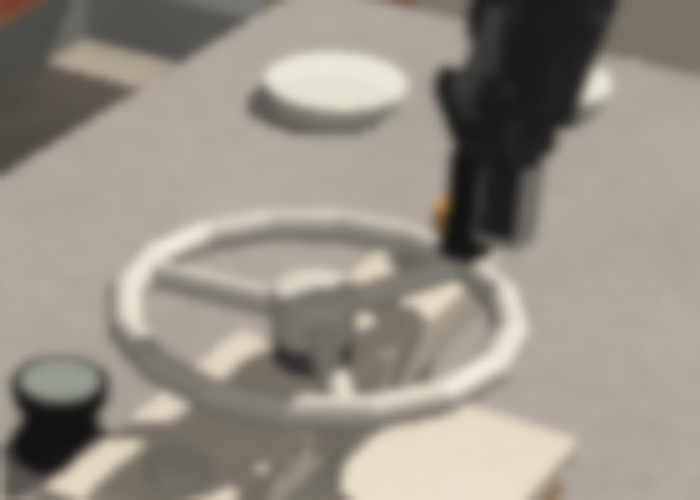

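The handle foot shows at about (353,150) in the side picture, a little short of the start position (340,146), with the fingers touching it from behind. I compute the remaining angle.

```bash
cat > ang.py <<'E'
from h import *
import sys
c=read_camera("side"); H=np.array([.560,-.081])
for u,v in [(340.7,145.5),(float(sys.argv[1]),float(sys.argv[2]))]:
    g=plane(c,u,v,.178)[:2]-H; print(g.round(4),np.degrees(np.arctan2(g[1],g[0])).round(1))
E
python3 ang.py 353 150.5
```

```text
[-0.002  -0.0744] -91.5
[-0.034  -0.0684] -116.4
```

```bash
python3 -m pendant '[{"ax":0,"ay":0,"az":0,"dx":0.11,"dy":-0.06,"dz":0,"fingers":0},{"ax":0,"ay":0,"az":0,"dx":0.11,"dy":-0.05,"dz":0,"fingers":0},{"ax":0,"ay":0,"az":0,"dx":0.1,"dy":-0.04,"dz":0,"fingers":0}]'; python3 plan.py .12;python3 - <<'E'
from h import *
for n in("side",):
    c=read_camera(n); 
    cv2.imwrite("pics/side5c.png",cv2.resize(c["pixels"][110:170,310:390,::-1],None,fx=9,fy=9,interpolation=cv2.INTER_CUBIC))
E
```

```text
time_s: 7.83
position: [0.5224, -0.1523, 0.1912]
tcp_rot: [-3.137, 0.007, 0.008]
wrist_force: [-4.2, 0.2, 1.7]
grip_width: 0.0003
phi -117.8 r 0.0806 z 0.1912 F [-4.2  0.2  1.7] q6 1.14 rpy [-3.137  0.007  0.008]
[ 0.11 -0.05] [ 0.11 -0.04] [ 0.11 -0.04] [ 0.12 -0.03] [ 0.12 -0.03] [ 0.12 -0.02] [ 0.12 -0.01] [ 0.12 -0.  ]
```

View pics/side5c.png

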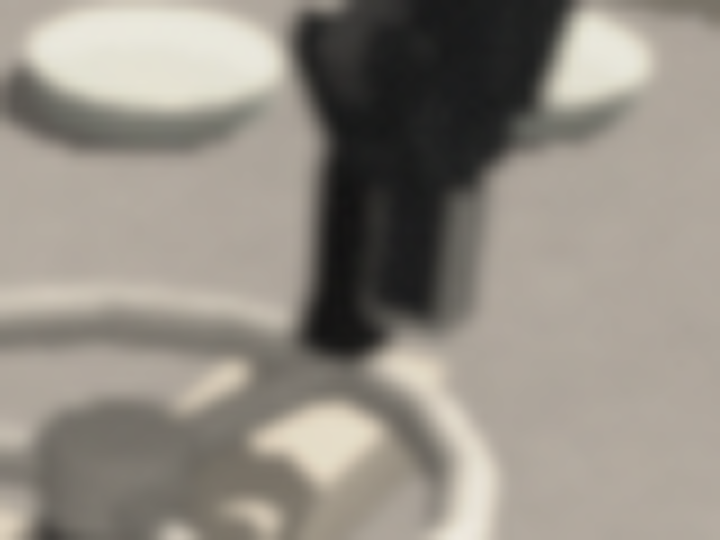

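The handle foot is now at about (348,149), and the target is (340.7,146). I keep going in small steps.

```bash
python3 ang.py 348.1 148.4; python3 -m pendant '[{"ax":0,"ay":0,"az":0,"dx":0.11,"dy":-0.05,"dz":0,"fingers":0},{"ax":0,"ay":0,"az":0,"dx":0.11,"dy":-0.04,"dz":0,"fingers":0},{"ax":0,"ay":0,"az":0,"dx":0.1,"dy":-0.04,"dz":0,"fingers":0}]'; python3 plan.py .12;python3 - <<'E'
from h import *
for n in("side",):
    c=read_camera(n); 
    cv2.imwrite("pics/side6c.png",cv2.resize(c["pixels"][110:170,310:390,::-1],None,fx=9,fy=9,interpolation=cv2.INTER_CUBIC))
E
```

```text
[-0.002  -0.0744] -91.5
[-0.0211 -0.0712] -106.5
time_s: 8.18
position: [0.5358, -0.1574, 0.191]
tcp_rot: [-3.137, 0.007, 0.009]
wrist_force: [-4.9, -0.4, 1.1]
grip_width: -0.0
phi -107.6 r 0.0801 z 0.191 F [-4.9 -0.4  1.1] q6 1.14 rpy [-3.137  0.007  0.009]
[ 0.12 -0.03] [ 0.12 -0.03] [ 0.12 -0.02] [ 0.12 -0.01] [ 0.12 -0.  ] [0.12 0.  ] [0.12 0.01] [0.12 0.02]
```

View pics/side6c.png

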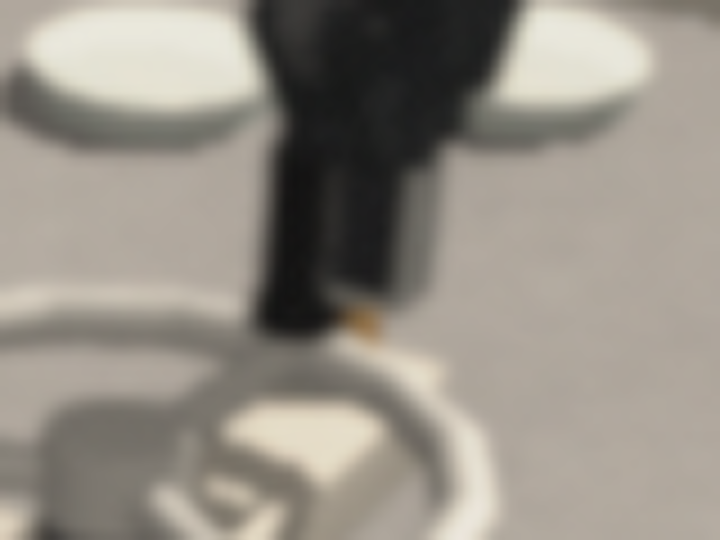

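```bash
python3 -m pendant '[{"ax":0,"ay":0,"az":0,"dx":0.1,"dy":-0.02,"dz":0,"fingers":0},{"ax":0,"ay":0,"az":0,"dx":0,"dy":0,"dz":0,"fingers":0}]'; python3 -m pendant '[{"ax":0,"ay":0,"az":0,"dx":-0.3,"dy":0.1,"dz":0,"fingers":0},{"ax":0,"ay":0,"az":0,"dx":-0.4,"dy":0.1,"dz":0,"fingers":0},{"ax":0,"ay":0,"az":0,"dx":-0.4,"dy":0,"dz":0,"fingers":0},{"ax":0,"ay":0,"az":0,"dx":0,"dy":0,"dz":0,"fingers":0}]';python3 - <<'E'
from h import *
for n in("side",):
    c=read_camera(n); x0,y0=320,110
    p=c["pixels"][110:160,320:358]; hsv=cv2.cvtColor(p,cv2.COLOR_RGB2HSV)
    print(blobs(hsv[...,2]<55,(x0,y0)))
    cv2.imwrite("pics/side7c.png",cv2.resize(c["pixels"][110:170,310:390,::-1],None,fx=9,fy=9,interpolation=cv2.INTER_CUBIC))
E
```

```text
time_s: 8.4
position: [0.541, -0.1587, 0.1909]
tcp_rot: [-3.137, 0.007, 0.009]
wrist_force: [0.2, 0.2, 0.9]
grip_width: 0.0002
time_s: 8.73
position: [0.4967, -0.1505, 0.1902]
tcp_rot: [-3.137, 0.005, 0.009]
wrist_force: [-1.3, 0.0, 0.0]
grip_width: -0.0001
[([34, 7, 4, 9, 26], [355.9, 120.3]), ([17, 13, 9, 24, 162], [341.0, 134.4])]
```

View pics/side7c.png

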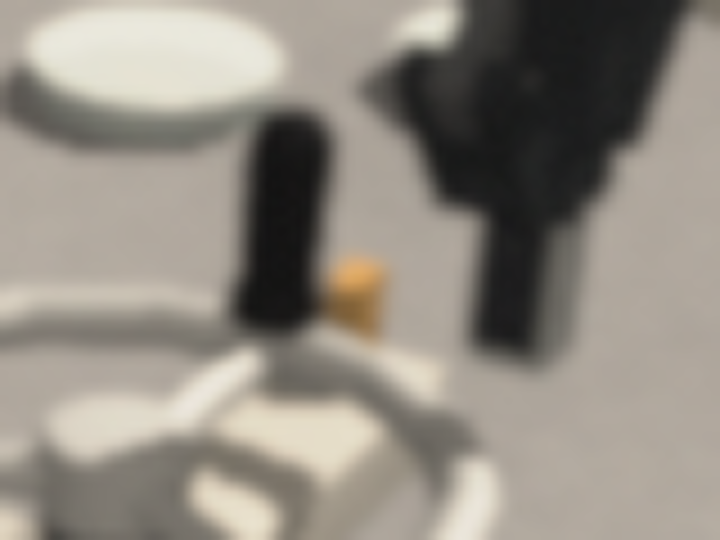

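The handle centroid is at (341.0,134.4), against (340.7,134.3) at the start, which is within about 1°. The fingers are clear of it, so I raise and withdraw, then check both views.

```bash
python3 -m pendant '[{"ax":0,"ay":0,"az":0,"dx":-0.3,"dy":0,"dz":0.6,"fingers":0},{"ax":0,"ay":0,"az":0,"dx":-0.4,"dy":-0.2,"dz":0.8,"fingers":0},{"ax":0,"ay":0,"az":0,"dx":-0.6,"dy":-0.6,"dz":0.4,"fingers":0},{"ax":0,"ay":0,"az":0,"dx":-0.6,"dy":-0.7,"dz":0,"fingers":0},{"ax":0,"ay":0,"az":0,"dx":-0.6,"dy":-0.7,"dz":0,"fingers":0},{"ax":0,"ay":0,"az":0,"dx":-0.6,"dy":-0.7,"dz":0,"fingers":0},{"ax":0,"ay":0,"az":0,"dx":-0.6,"dy":-0.7,"dz":0,"fingers":0},{"ax":0,"ay":0,"az":0,"dx":-0.6,"dy":-0.7,"dz":0,"fingers":0}]'
python3 -m pendant '[{"ax":0,"ay":0,"az":0,"dx":-0.5,"dy":-0.8,"dz":0,"fingers":0},{"ax":0,"ay":0,"az":0,"dx":-0.5,"dy":-0.8,"dz":0,"fingers":0},{"ax":0,"ay":0,"az":0,"dx":-0.5,"dy":-0.8,"dz":0,"fingers":0},{"ax":0,"ay":0,"az":0,"dx":-0.5,"dy":-0.8,"dz":0,"fingers":0},{"ax":0,"ay":0,"az":0,"dx":0,"dy":0,"dz":0,"fingers":0}]'
python3 - <<'E'
from h import *
C={n:read_camera(n) for n in("side","top")}
for n,(x0,y0,x1,y1) in dict(side=(320,110,370,160),top=(355,200,410,240)).items():
    c=C[n];p=c["pixels"][y0:y1,x0:x1]; hsv=cv2.cvtColor(p,cv2.COLOR_RGB2HSV)
    print(n,"black",blobs(hsv[...,2]<55,(x0,y0)),"brass",blobs((hsv[...,1]>120)&(hsv[...,2]>90),(x0,y0)))
    cv2.imwrite(f"pics/{n}8.png",c["pixels"][:,:,::-1])
E
```

```text
time_s: 9.45
position: [0.3249, -0.3251, 0.2672]
tcp_rot: [3.141, -0.002, 0.02]
wrist_force: [0.1, -0.1, -0.7]
grip_width: 0.0001
time_s: 9.87
position: [0.2372, -0.4646, 0.2684]
tcp_rot: [3.135, -0.004, 0.016]
wrist_force: [0.7, 0.3, -0.6]
grip_width: -0.0002
side black [([17, 13, 9, 24, 160], [341.0, 134.3])] brass [([27, 30, 5, 6, 24], [349.0, 142.4])]
top black [([10, 14, 13, 11, 99], [371.4, 219.2])] brass [([31, 21, 8, 4, 25], [389.6, 222.4])]
```

View pics/top8.png

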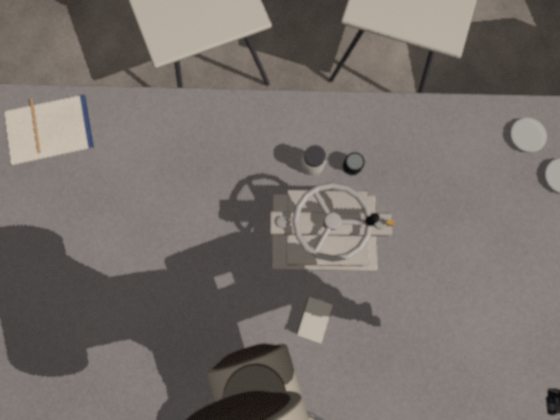

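View pics/side8.png

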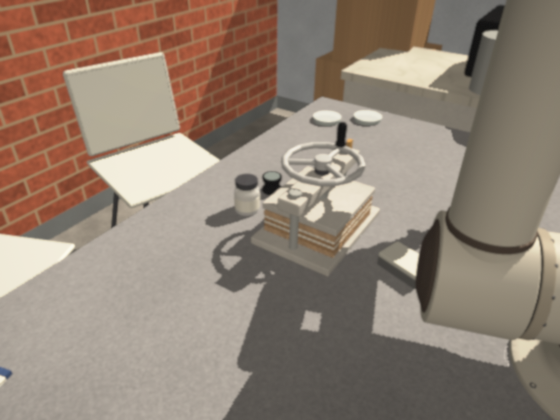

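The handle is back at (371.4,219.2) in the top view (start 371.4,219.1). The jar (314,157), lens (354,163) and slide box (315,320) have not moved, and the arm is well clear. I hand the job in.

```bash
python3 -c "
from station import *
print(close_job())"
```

```text
the job is handed in; nothing more can be done
None
```

I pushed the hand wheel once round anticlockwise with the shut fingertips, always from behind the handle and never gripping it. The push forces I read were about 5 N sideways, and under 10 N in total. I then backed off, raised the arm and handed the job in at about 10 s.

**Handle:** it is back in line with the brass tab. Its centre is at (341.0, 134.3) in the side view and (371.4, 219.2) in the top view, against (340.7, 134.3) and (371.4, 219.1) at the start. That puts it within about 1° of one full turn.

**Other items:** the jar, lens and slide box stand where they were in the pictures, and the tool was touching nothing.

**Failures and disagreements:**
- My first move call was refused because its rows left out some fields; nothing moved.
- The side-view and top-view estimates of the hub differ by a few millimetres. That did not affect the result.
- I did not measure the 6 mm rise of the platen.

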